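Snap the end cap back onto a disc rack's post

TASK

Finish putting the disc rack back together: take the grey transport sleeve off the rack's bare stud and stand it upright on the counter, then put the large black cap on that stud and press it straight down until it clicks and sits fully home on the collar. Keep pressing it firmly down (about 10 N) with the gripper after the click and finish like that, still pressing, without letting go or backing off. Leave the small cap and everything else on the counter where it is.

Things in the scene. Friction and masses are not known exactly. Their poses are not given: they have to be found in the camera images.
- rack: Fixed disc rack: wooden base 150 x 320 x 18 mm (x, y, z), origin at the centre of its underside, z up. Disc cases stand in a row along y, tops 143 mm above the counter, within 101 mm of the origin in y. A 22 mm post stands at y = -135 and y = +135 mm, each with a 40 mm collar, its top 165 mm up. The +135 post already has its black cap (fixed); the -135 post has the bare stud, sleeved at first.
- stud_seat (a point): Centre of the collar's upper face on the bare post, 165 mm above the counter, where the large cap's rim comes to rest (rigid). z up along the stud. Four sprung balls stick out of the stud to 25.6 mm diameter, 9.9 mm above this point: the cap's lip meets them with its rim about 13 mm above it, needs about 8 to 10 N to pass, and clicks (force drops, the balls draw it down) with its rim 6 to 8 mm above it.
- collar: The round steel collar, 40 mm diameter and 4 mm thick, under the bare stud; fixed to the rack. Origin at the centre of its underside, 4 mm below stud_seat.
- stud_tip (a point): Top of the bare steel stud on its axis, 24 mm above stud_seat. The stud is 18 mm in diameter, its top 9 mm tapering to 8 mm at the tip.
- cap: Loose large black plastic cap, a cup open downwards standing on its rim on the counter: 36 mm outside diameter, 34 mm high, about 35 g; origin at the centre of its rim (underside), z up. Inside its rim is a rounded lip of 20.5 mm bore; inner ceiling 29 mm above the rim. It can be gripped across its sides. It fits the stud in any rotation about its axis.
- small_cap: Loose small black plastic cap standing on the counter, 25 mm outside diameter, 24 mm high; origin at the centre of its underside. Too small for the stud; to be left alone.
- sleeve: Loose grey plastic tube, 40 mm outside and 32 mm inside diameter, 50 mm high, about 30 g, open at both ends; at the start it stands on the collar around the stud and lifts straight off. Origin at the centre of its lower end, z up.
- tape: Roll of brown tape lying flat, 90 mm diameter, 24 mm high; origin at the centre of its underside. Leave alone.
- mug: White mug, 78 mm diameter, 90 mm high, handle at its +y; origin at the centre of its underside. Leave alone.
- driver: Screwdriver lying on the counter along its own x axis, roughly 200 mm long, handle at -x; origin under it. Leave alone.
- case_stack: Loose stack of four disc cases, about 142 x 125 x 41 mm; origin at the centre of its underside. Leave alone.
- disc_tub: Round tub of blank discs, grey and black, 136 mm diameter, 78 mm high; origin at the centre of its underside. Leave alone.
Things that resemble listed ones, but are neither listed nor needed, are in the scene too. Leave any brown or red look-alike of the cap alone.

How it is judged:
On the way, in this order (a step that is already met when the one before it is completed fails the run):
1. the sleeve stands upright on the counter, let go (height (world z) of sleeve below 0.008 m and angle between sleeve's own z axis and vertical below 0.15 rad and linear speed of sleeve below 0.03 m/s and contact force between the fingers and sleeve below 0.1 N), for 0.2 s.
2. the large cap has clicked over the stud and sits fully home on the collar (z of cap in the frame of stud_seat between -0.004 and 0.0025 m and horizontal distance between cap and stud_seat below 0.004 m and angle between cap's own z axis and vertical below 0.1 rad), for 0.2 s.
At the end, for the whole second after the job is handed in: At the end the fingers still press the large cap: it sits within 2.5 mm of the collar, 4 mm of the stud axis and 0.1 rad of upright, and bears on the collar with over 3 N. The sleeve stands upright (0.15 rad) on the counter, not on the rack, still and untouched. Small cap within 30 mm of its start (all of step 1 and all of step 2 and contact force between cap and collar above 3 N and contact force between the fingers and cap above 2 N and distance of small_cap from where it was at the start of the episode below 0.03 m); the arm keeps its last pose, push and grip.
It fails at once if the small cap was moved more than 30 mm (distance of small_cap from where it was at the start of the episode above 0.03 m).
It fails at once if another thing on the counter was moved more than 30 mm (distance of any of tape, mug, driver, case_stack, disc_tub from where it was at the start of the episode above 0.03 m).
It also fails if it takes over 51 s, if anything falls off the work surface, if the arm or the gripper's body presses on something with over 40 N, if the wrist force passes 120 N, or if a joint passes its speed limit or range.

ROBOT

A 7-joint arm with a two-finger parallel gripper is mounted at the origin on the work surface. World frame = base frame: x ahead of the robot, y to its left, z up, the work surface at z = 0. Lengths are in m, angles in rad, forces in N, time in s.
With the tool pointing down it reaches from about 0.425 to 0.825 m from the base axis. Payload 3.6 kg.
Tool frame: the origin (TCP) lies between the finger pads; the fingertips stand 11 mm ahead of it and the grasp point (between the pads) lies 8 mm behind it; z points along the fingers, y is the line along which they close (so a half turn about z gives the same grasp; the last joint's range is limited). The gripper opens to 93 mm and grips with 3 to 60 N. Pads are 15 mm wide; open, the fingers measure 128 mm over their backs; the gripper's body (75 mm by 188 mm) begins 65 mm behind the grasp point.
Start: joints at [1.085, 0.615, -0.013, 1.423, 0.008, 1.103, -0.04], TCP at [0.288, -0.582, 0.23] pointing down, gripper open.
Joint ranges: [-3.12, 3.12], [-0.3, 2.06], [-1.34, 1.32], [0.26, 2.42], [-1.36, 4.5], [0.01, 1.98], [-2.84, 2.84]. Speed limits (rad/s): [2.79, 2.79, 3.14, 3.14, 3.14, 3.14, 3.14].

INTERFACE

Orientations are given as a rotation vector (axis times angle).
In Python, from bench import bot gives the robot as it stands. The module is installed in compiled form; this text tells all that it offers.
- The arm moves only by the shell command python3 -m crank 'ROWS' [OPENING] [FORCE]. ROWS is a JSON object of lists of equal length, an entry for each row: "linear": the shift along the tool's x, y, z in m, a list of three; "dr": the turn, a rotation vector about the tool's x, y, z in rad, a list of three. In form: {"linear": [[tx, ty, tz], ...], "dr": [[ax, ay, az], ...]}. A call has 1 to 8 rows; each row shifts and turns the commanded pose from where the row before left it, along the tool's axes as they then stand; what a row does not reach is not made up. A row lasts 1/10 s, in which the tool goes at most 50 mm and 8.59 degrees, less where a joint would pass 70% of its speed; a pose out of reach is approached as far as the arm can. A call is refused whole if a number of a shift passes 0.05 or a number of a turn 0.15, either way. A call with a gripper value outside its range is refused whole. OPENING is the opening in per cent of the stroke, from 0 (shut) to 100 (fully open), set as the call begins (- or left out, the last holds). The fingers move at their own pace and stop on an object; FORCE is the grip in N (left out, the last holds). Time passes only in rows, so rows that do not move let the fingers close. It gives the time, the measured TCP pose, the force, the opening and the grip force at its end, in the units of the state.
- bot.state(): the state, without advancing time (a new reading comes with each control period).
- bot.capture(name): name is "side" or "top"; returns a dict with "pixels" (384x512x3 uint8, red, green, blue), "vfov" (degrees; the focal length in pixels is half the picture's height over the tangent of half this angle, whatever the lens; pixels are square), "cx", "cy" (the principal point, pixels), "k1" (the pictures are not rectified: a ray, as slopes to the right and down, at radius r is drawn at 1 + k1 r^2 times it, then the intrinsics apply), "R" (3x3) and "t" (3): a world point X has camera coordinates R X + t. Camera axes: x right, y down, z forward; pixel columns grow to the right and rows downward; lengths in m; the calibration is good to about 2 mm. A picture is of the moment at which its call begins. There is no depth.
- bot.hand_in(): hands the job in; it is judged then, once.
The state is a dict: "time_s": time; "q": joint angles; "joint_vel": joint speeds; "joint_torque": joint torques, N m; "position": TCP position; "tcp_rot": TCP orientation; "force": force on the tool from outside, world axes, zero at the start; "torque": the same for the moment, N m; "width": finger opening in m; "grasp_force": force on a finger pad.
Only numpy, scipy, OpenCV 4.12 (cv2) and the standard library are available. Lean on these libraries where they do the work, as an engineer would, in place of code of your own. Each camera call takes 0.05 s, during which the arm holds its last target. There are 200 camera calls.

## Working session

There is one attempt and no reset: what is moved stays moved. The work goes in short steps, Python scripts to look and compute and a shell command to move; the robot and the scene stay as the last step left them, time stands still between calls to the robot, and variables do not carry over. Pictures are saved under pics/ and viewed, at most 10 in all, crops included, and the job is handed in when it is done.

```bash
mkdir -p pics; cat > h.py <<'E'
import numpy as np, cv2, pickle
from bench import bot
def cap(n,f):
    c=bot.capture(n); cv2.imwrite(f'pics/{f}.png',cv2.cvtColor(c['pixels'],cv2.COLOR_RGB2BGR)); pickle.dump(c,open(f'pics/{f}.pkl','wb')); return c
def ld(f): return pickle.load(open(f'pics/{f}.pkl','rb'))
def K(c):
    f=c['pixels'].shape[0]/2/np.tan(np.radians(c['vfov'])/2); return np.array([[f,0,c['cx']],[0,f,c['cy']],[0,0,1.]]),np.array([c['k1'],0,0,0,0.])
def ray(c,u,v):
    k,d=K(c); p=cv2.undistortPoints(np.array([[[u,v]]],float),k,d)[0,0]
    R=np.array(c['R']);t=np.array(c['t']); return -R.T@t, R.T@np.array([p[0],p[1],1])
def atz(c,u,v,z):
    o,d=ray(c,u,v); return o+d*(z-o[2])/d[2]
def proj(c,X):
    k,d=K(c); return cv2.projectPoints(np.array(X,float).reshape(-1,1,3),cv2.Rodrigues(np.array(c['R']))[0],np.array(c['t'],float),k,d)[0][:,0]
def tri(a,b):
    A=np.zeros((3,3));B=np.zeros(3)
    for o,d in (a,b):
        d=d/np.linalg.norm(d);P=np.eye(3)-np.outer(d,d);A+=P;B+=P@o
    return np.linalg.solve(A,B)
E
python3 - <<'E'
from h import *
np.set_printoptions(precision=3,suppress=True)
for n in('top','side'):
    c=cap(n,n+'0'); print(n,c['vfov'],c['k1'],c['R'],-np.array(c['R']).T@np.array(c['t']))
    cv2.imwrite(f'pics/{n}0b.png',cv2.resize(cv2.imread(f'pics/{n}0.png'),(800,600),interpolation=cv2.INTER_CUBIC))
s=bot.state(); print(s['position'],s['tcp_rot'],cv2.Rodrigues(np.array(s['tcp_rot']))[0],s['width'],s['force'],s['time_s'])
E
```

```text
top 48.77891592794377 -0.031048350445247508 [[-0.01  -1.    -0.025]
 [-0.997  0.011 -0.071]
 [ 0.072  0.024 -0.997]] [0.502 0.028 1.309]
side 44.60234563169175 -0.1036655904281857 [[-0.696 -0.718  0.021]
 [-0.388  0.351 -0.853]
 [ 0.605 -0.601 -0.522]] [-0.297  0.928  0.886]
[ 0.288 -0.582  0.229] [-3.057 -0.715  0.001] [[ 0.896  0.444 -0.001]
 [ 0.444 -0.896  0.002]
 [-0.    -0.002 -1.   ]] 0.09282058878987318 [ 0.818  0.085 -0.707] 0.1
```

View pics/top0b.png

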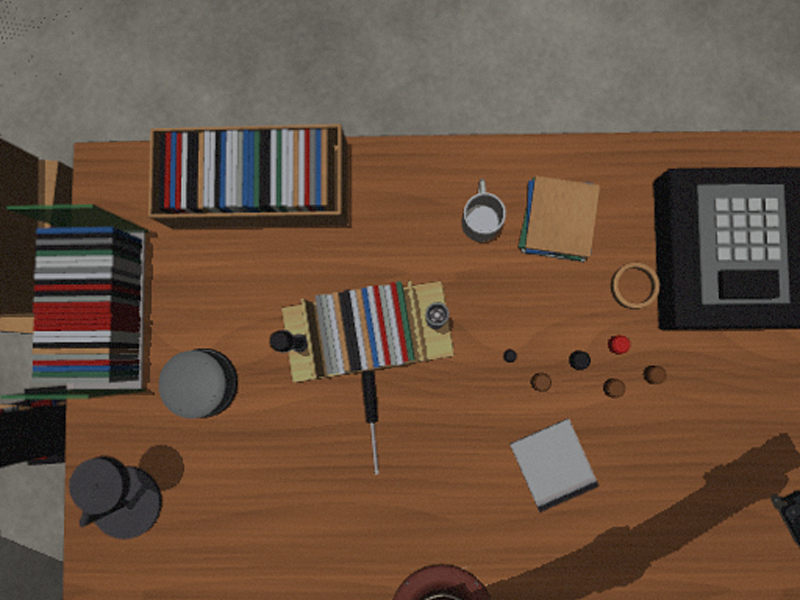

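View pics/side0b.png

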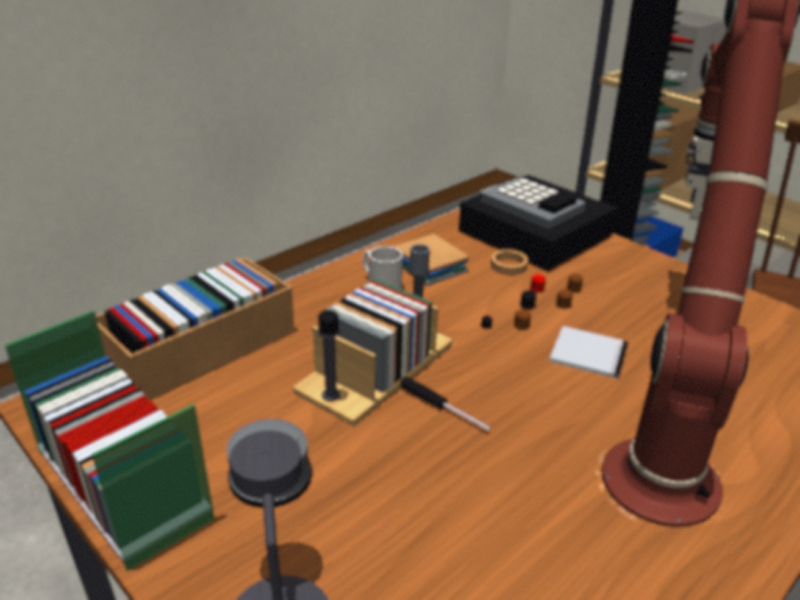

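The top view shows the sleeved stud at about (436,315), the large black cap at (580,360) and the small cap at (510,355). In the side view they are at about (420,258), (528,299) and (487,321). I'll enlarge both for exact pixels.

```bash
python3 - <<'E'
import cv2,numpy as np
t=cv2.imread('pics/top0.png');s=cv2.imread('pics/side0.png')
# top crop x260-400,y180-255 ; side crop x250-390,y145-220
a=cv2.resize(t[180:252,260:400],(770,396),interpolation=cv2.INTER_CUBIC)  #5.5x
cv2.imwrite('pics/c1.png',cv2.resize(t[180:252,260:400],(798,410),interpolation=cv2.INTER_CUBIC)) #5.7
cv2.imwrite('pics/c2.png',cv2.resize(s[150:220,255:355],(800,560),interpolation=cv2.INTER_CUBIC)) #8
E
```

```text
(no output)
```

View pics/c1.png

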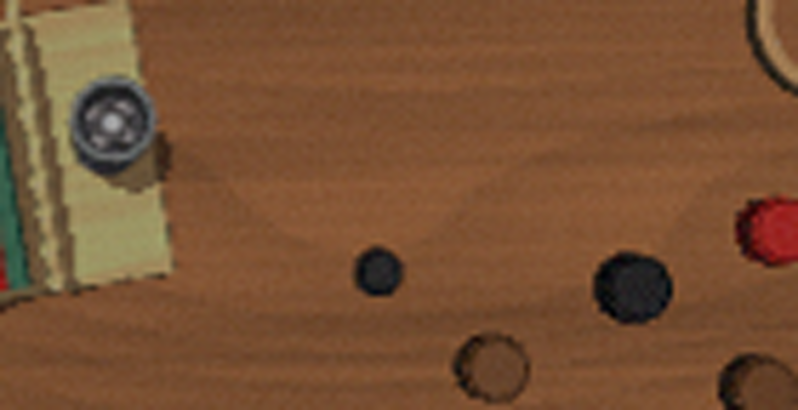

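View pics/c2.png

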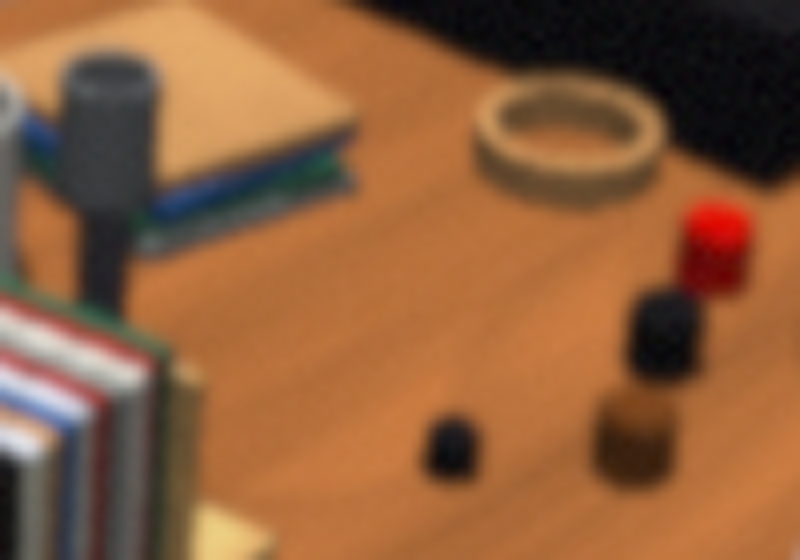

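Top crop: sleeve rim centre (114,120), stud tip (111,122), cap outline centre (632,288). Side crop: sleeve rim centre (110,75), cap centre (666,335).

```bash
python3 - <<'E'
from h import *
np.set_printoptions(precision=4,suppress=True)
T=ld('top0');S=ld('side0')
pt=lambda x,y:(260+(x+.5)/5.7-.5,180+(y+.5)/5.7-.5)
ps=lambda x,y:(255+(x+.5)/8-.5,150+(y+.5)/8-.5)
print('sleeve',atz(T,*pt(114,120),.215),atz(S,*ps(110,75),.215),tri(ray(T,*pt(114,120)),ray(S,*ps(110,75))))
print('tip',atz(T,*pt(111,122),.189))
print('cap',atz(T,*pt(632,288),.017),atz(S,*ps(666,335),.017),tri(ray(T,*pt(632,288)),ray(S,*ps(666,335))))
print('small',atz(T,*pt(379,272),.012),'brown',atz(T,*pt(492,368),.017),'red',atz(T,*pt(770,230),.017),'white',atz(T,355,302,.02))
a=atz(T,436/1.5625,315/1.5625,.189);b=atz(T,281/1.5625,341/1.5625,.19);print('rackdir',np.degrees(np.arctan2(*(b-a)[[1,0]])))
E
```

```text
sleeve [0.5723 0.0061 0.215 ] [0.5703 0.01   0.215 ] [0.5729 0.0064 0.2126]
tip [0.5731 0.007  0.189 ]
cap [ 0.4925 -0.272   0.017 ] [ 0.4908 -0.2707  0.017 ] [ 0.4923 -0.2725  0.0155]
small [ 0.5024 -0.1385  0.012 ] brown [ 0.4509 -0.1968  0.017 ] red [ 0.5225 -0.3461  0.017 ] white [ 0.2783 -0.2197  0.02  ]
rackdir 98.92648055176657
```

```bash
python3 -m crank '{"linear":[[0,0,-0.01],[0,0,-0.01],[0,0,-0.01],[0,0,-0.01],[0,0,-0.01],[0,0,-0.01],[0,0,0],[0,0,0]],"dr":[[0,0,-0.139],[0,0,-0.139],[0,0,-0.139],[0,0,-0.139],[0,0,-0.139],[0,0,-0.139],[0,0,-0.139],[0,0,-0.139]]}' 100 15; cat >st.py <<'E'
from h import *
np.set_printoptions(precision=4,suppress=True)
s=bot.state();print(s['time_s'],np.array(s['position']),'\n',cv2.Rodrigues(np.array(s['tcp_rot']))[0],np.array(s['q']),np.array(s['force']),s['width'],s['grasp_force'])
E
python3 st.py
```

```text
time_s: 0.9
position: [0.2882, -0.5824, 0.2895]
tcp_rot: [-2.214, -2.228, -0.0]
force: [1.0, 0.1, -1.7]
width: 0.0928
grasp_force: 0.0
0.9 [ 0.2882 -0.5824  0.2895] 
 [[-0.0066  1.     -0.0004]
 [ 1.      0.0066  0.0004]
 [ 0.0004 -0.0004 -1.    ]] [ 1.2443  0.5868 -0.303   1.3245  0.1747  1.2567  0.9417] [ 0.9843  0.0987 -1.677 ] 0.09280169801662287 0.0
```

```bash
R='x'; python3 -m crank '{"linear":[[0.036,0.018,0],[0.037,0.018,0],[0.037,0.018,0],[0.037,0.018,0],[0.037,0.018,0],[0.037,0.018,0],[0.037,0.018,0],[0.037,0.018,0]],"dr":[[0,0,0],[0,0,0],[0,0,0],[0,0,0],[0,0,0],[0,0,0],[0,0,0],[0,0,0]]}' && python3 -m crank '{"linear":[[0.037,0.018,0],[0.037,0.018,0],[0.037,0.018,0],[0.037,0.018,0],[0.037,0.018,0],[0.037,0.018,0],[0.036,0.018,0],[0.036,0.016,0]],"dr":[[0,0,0],[0,0,0],[0,0,0],[0,0,0],[0,0,0],[0,0,0],[0,0,0],[0,0,0]]}'; python3 st.py
```

```text
time_s: 1.7
position: [0.4323, -0.2857, 0.2894]
tcp_rot: [-2.22, -2.222, 0.0]
force: [-0.1, 0.2, 0.7]
width: 0.0932
grasp_force: 0.0
time_s: 2.5
position: [0.5742, 0.0082, 0.2892]
tcp_rot: [-2.22, -2.222, 0.001]
force: [0.2, 0.4, 0.4]
width: 0.0929
grasp_force: 0.0
2.5 [0.5742 0.0082 0.2892] 
 [[-0.0009  1.     -0.0009]
 [ 1.      0.0009 -0.0002]
 [-0.0002 -0.0009 -1.    ]] [ 0.2256  0.4732 -0.437   1.5501  0.2114  1.1664 -0.252 ] [0.2318 0.4052 0.4437] 0.09292043261976705 0.0
```

```bash
python3 -m crank '{"linear":[[-0.001,-0.0015,0.02],[0,0,0.02],[0,0,0.02],[0,0,0.02],[0,0,0.012],[0,0,0.01]],"dr":[[0,0,0],[0,0,0],[0,0,0],[0,0,0],[0,0,0],[0,0,0]]}' 100 10 && python3 -m crank '{"linear":[[0,0,0],[0,0,0],[0,0,0],[0,0,0],[0,0,0],[0,0,0],[0,0,0],[0,0,0]],"dr":[[0,0,0],[0,0,0],[0,0,0],[0,0,0],[0,0,0],[0,0,0],[0,0,0],[0,0,0]]}' 20 10; python3 st.py
```

```text
time_s: 3.1
position: [0.572, 0.0057, 0.1866]
tcp_rot: [-2.22, -2.222, 0.001]
force: [-0.4, 0.3, 0.4]
width: 0.0931
grasp_force: 0.0
time_s: 3.9
position: [0.5724, 0.0058, 0.1878]
tcp_rot: [2.22, 2.223, 0.0]
force: [0.3, 0.2, 0.2]
width: 0.0398
grasp_force: 10.0
3.9 [0.5724 0.0058 0.1878] 
 [[-0.001   1.      0.0001]
 [ 1.      0.001   0.    ]
 [ 0.      0.0001 -1.    ]] [ 0.2106  0.5663 -0.4077  1.701   0.2686  0.9298 -0.3011] [0.2621 0.2258 0.1735] 0.03982293083797645 10.000039741862565
```

```bash
python3 -m crank '{"linear":[[0,0,-0.01],[0,0,-0.02],[0,0,-0.02],[0,0,-0.02],[-0.025,0.007,0],[-0.027,0.007,0],[-0.027,0.007,0],[-0.027,0.007,0]],"dr":[[0,0,0],[0,0,0],[0,0,0],[0,0,0],[0,0,0],[0,0,0],[0,0,0],[0,0,0]]}' && python3 -m crank '{"linear":[[0,0,0.03],[0,0,0.04],[0,0,0.04],[0,0,0.04],[0,0,0.04],[0,0,0.025],[0,0,0.01],[0,0,0.004]],"dr":[[0,0,0],[0,0,0],[0,0,0],[0,0,0],[0,0,0],[0,0,0],[0,0,0],[0,0,0]]}'; python3 st.py
```

```text
time_s: 4.7
position: [0.6007, -0.1011, 0.2585]
tcp_rot: [2.22, 2.223, 0.001]
force: [0.5, -0.5, -0.6]
width: 0.0397
grasp_force: 10.0
time_s: 5.5
position: [0.6005, -0.1001, 0.0283]
tcp_rot: [-2.22, -2.222, 0.0]
force: [0.1, 0.1, -0.0]
width: 0.0399
grasp_force: 10.0
5.5 [ 0.6005 -0.1001  0.0283] 
 [[-0.001   1.     -0.0007]
 [ 1.      0.001   0.0002]
 [ 0.0002 -0.0007 -1.    ]] [ 0.316   0.8177 -0.3116  1.7222  0.3726  0.6612 -0.1993] [ 0.105   0.0638 -0.0128] 0.03990740887700764 9.999892667401582
```

```bash
python3 -m crank '{"linear":[[0,0,0.002],[0,0,0.002],[0,0,0.001],[0,0,0.001]],"dr":[[0,0,0],[0,0,0],[0,0,0],[0,0,0]]}'; python3 - <<'E'
from h import *
for n in('top','side'): cap(n,n+'1')
t=cv2.imread('pics/top1.png');s=cv2.imread('pics/side1.png')
a=cv2.resize(s[100:250,250:400],(600,600),interpolation=cv2.INTER_CUBIC);cv2.imwrite('pics/c3.png',a)
E
```

```text
time_s: 5.9
position: [0.601, -0.1002, 0.0235]
tcp_rot: [2.22, 2.222, 0.002]
force: [-0.4, -0.7, 0.3]
width: 0.0398
grasp_force: 10.0
```

View pics/c3.png

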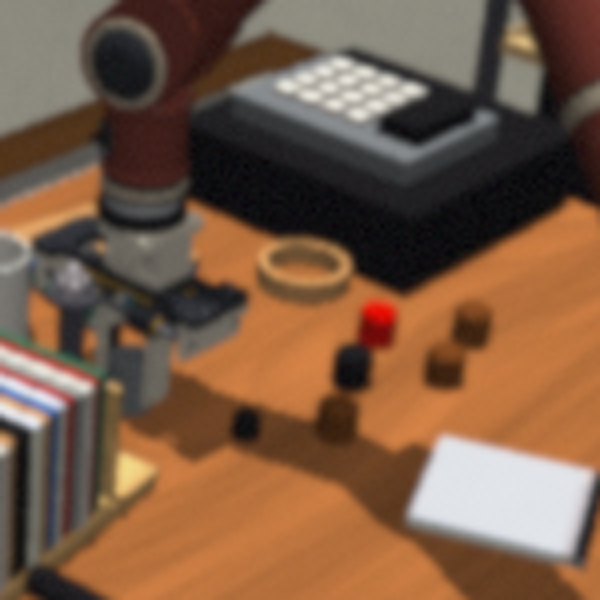

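The sleeve (around 140,375) is in the gripper at counter level, and the caps haven't moved. I'll release it and retreat.

```bash
python3 -m crank '{"linear":[[0,0,0.001],[0,0,0],[0,0,0]],"dr":[[0,0,0],[0,0,0],[0,0,0]]}' && python3 -m crank '{"linear":[[0,0,0],[0,0,0],[0,0,0],[0,0,0],[0,0,-0.01],[0,0,-0.03],[0,0,-0.03],[0,0,-0.03]],"dr":[[0,0,0],[0,0,0],[0,0,0],[0,0,0],[0,0,0],[0,0,0],[0,0,0],[0,0,0]]}' 65
```

```text
time_s: 6.3
position: [0.6007, -0.1002, 0.0228]
tcp_rot: [2.22, 2.222, 0.0]
force: [-2.3, -0.5, 4.9]
width: 0.04
grasp_force: 10.0
time_s: 7.1
position: [0.6004, -0.1, 0.1233]
tcp_rot: [-2.22, -2.223, -0.0]
force: [0.3, -0.3, -0.5]
width: 0.0603
grasp_force: 0.0
```

```bash
python3 -m crank '{"linear":[[-0.028,-0.018,0],[-0.036,-0.022,0],[-0.036,-0.023,0],[-0.036,-0.023,0],[-0.036,-0.022,0],[0,0,0]],"dr":[[0,0,0],[0,0,0],[0,0,0],[0,0,0],[0,0,0],[0,0,0]]}'; python3 - <<'E'
from h import *
for n in('top','side'): cap(n,n+'2')
t=cv2.imread('pics/top2.png');s=cv2.imread('pics/side2.png')
z=lambda i:cv2.resize(i,None,fx=7,fy=7,interpolation=cv2.INTER_CUBIC)
cv2.imwrite('pics/c4.png',np.hstack([z(t[185:265,262:318]),z(s[145:225,250:306])])) #392 each x560
E
```

```text
time_s: 7.7
position: [0.4876, -0.2804, 0.1218]
tcp_rot: [2.233, 2.208, -0.01]
force: [0.1, -0.3, -0.1]
width: 0.0604
grasp_force: 0.0
```

View pics/c4.png

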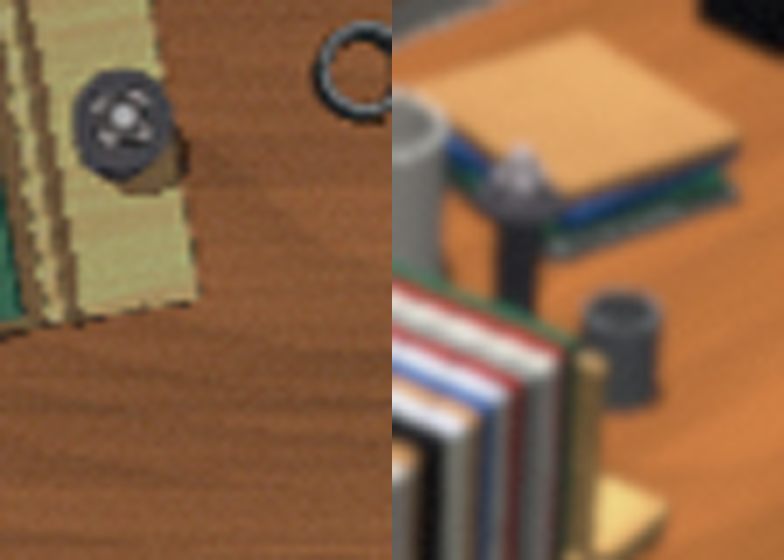

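The sleeve stands alone at crop (622,350). The bare stud tip is at (124,117) in the top crop and (128,148) in the side crop.

```bash
python3 st.py; python3 - <<'E'
from h import *
np.set_printoptions(precision=4,suppress=True)
T=ld('top2');S=ld('side2')
pt=lambda x,y:(262+(x+.5)/7-.5,185+(y+.5)/7-.5)
ps=lambda x,y:(250+(x+.5)/7-.5,145+(y+.5)/7-.5)
print('tip',atz(T,*pt(124,117),.189),atz(S,*ps(128,150),.189),tri(ray(T,*pt(124,117)),ray(S,*ps(128,148))))
print('collar',atz(T,*pt(124,121),.165),atz(S,*ps(127,195),.165),tri(ray(T,*pt(124,121)),ray(S,*ps(127,195))))
print('slv',atz(T,*pt(366,70),.05))
E
```

```text
7.8 [ 0.4922 -0.2734  0.1222] 
 [[ 0.002   1.      0.0007]
 [ 1.     -0.002  -0.0003]
 [-0.0003  0.0007 -1.    ]] [ 0.7166  0.6364 -0.3906  1.7958  0.3299  0.7733  0.1547] [ 0.4709 -0.1833  0.6365] 0.060687486346048966 0.0
tip [0.5723 0.0064 0.189 ] [0.5724 0.0085 0.189 ] [0.5729 0.0069 0.1891]
collar [0.5723 0.0059 0.165 ] [0.5736 0.0067 0.165 ] [0.5728 0.0064 0.1651]
slv [ 0.5999 -0.0993  0.05  ]
```

```bash
python3 -m crank '{"linear":[[0,0,0.02],[0,0,0.03],[0,0,0.03],[0,0,0.014],[0,0,0.008],[0,0,0.002],[0,0,0]],"dr":[[0,0,0],[0,0,0],[0,0,0],[0,0,0],[0,0,0],[0,0,0],[0,0,0]]}' 65 40 && python3 -m crank '{"linear":[[0,0,0],[0,0,0],[0,0,0],[0,0,0],[0,0,0],[0,0,0]],"dr":[[0,0,0],[0,0,0],[0,0,0],[0,0,0],[0,0,0],[0,0,0]]}' 20 40; python3 st.py
```

```text
time_s: 8.5
position: [0.4935, -0.272, 0.0184]
tcp_rot: [2.219, 2.222, 0.001]
force: [-0.4, -0.6, 0.3]
width: 0.0603
grasp_force: 0.0
time_s: 9.1
position: [0.4928, -0.2725, 0.0181]
tcp_rot: [2.22, 2.222, -0.0]
force: [-1.8, -0.0, 4.7]
width: 0.0354
grasp_force: 40.0
9.1 [ 0.4928 -0.2725  0.0181] 
 [[-0.0009  1.      0.0005]
 [ 1.      0.0009 -0.0005]
 [-0.0005  0.0005 -1.    ]] [ 0.6584  0.7872 -0.306   1.8616  0.4172  0.5552  0.0799] [-1.8277 -0.0406  4.7048] 0.03538396835387885 40.00115878880024
```

```bash
python3 -m crank '{"linear":[[0,0,-0.012],[0,0,-0.03],[0,0,-0.04],[0,0,-0.04],[0,0,-0.04],[0,0,-0.04],[0,0,-0.02],[0,0,0]],"dr":[[0,0,0],[0,0,0],[0,0,0],[0,0,0],[0,0,0],[0,0,0],[0,0,0],[0,0,0]]}' && python3 -m crank '{"linear":[[0.03,0.01,0],[0.038,0.01,0],[0.038,0.01,0],[0.038,0.01,0],[0.038,0.01,0],[0.038,0.01,0],[0.038,0.01,0],[0.0205,0.01,0]],"dr":[[0,0,0],[0,0,0],[0,0,0],[0,0,0],[0,0,0],[0,0,0],[0,0,0],[0,0,0]]}' && python3 -m crank '{"linear":[[0,0,0],[0,0,0]],"dr":[[0,0,0],[0,0,0]]}'; python3 - <<'E'
from h import *
for n in('top','side'): cap(n,n+'3')
s=cv2.imread('pics/side3.png')
z=lambda i:cv2.resize(i,None,fx=7,fy=7,interpolation=cv2.INTER_CUBIC)
cv2.imwrite('pics/c5.png',z(s[110:190,225:325]))
E
python3 st.py
```

```text
time_s: 9.9
position: [0.4944, -0.2726, 0.2435]
tcp_rot: [2.215, 2.217, 0.004]
force: [-0.0, -0.1, 0.6]
width: 0.0354
grasp_force: 40.0
time_s: 10.7
position: [0.5712, 0.011, 0.2383]
tcp_rot: [-2.211, -2.226, 0.001]
force: [-0.2, 1.1, 0.4]
width: 0.0355
grasp_force: 40.0
time_s: 10.9
position: [0.5714, 0.0058, 0.2382]
tcp_rot: [-2.218, -2.222, 0.005]
force: [-0.2, -0.8, -1.5]
width: 0.0353
grasp_force: 40.0
11.0 [0.5715 0.0041 0.2388] 
 [[ 0.0016  1.     -0.0022]
 [ 1.     -0.0016 -0.0016]
 [-0.0016 -0.0022 -1.    ]] [ 0.2537  0.5199 -0.4717  1.6336  0.264   1.0543 -0.298 ] [-0.0939 -0.433   0.1266] 0.035179603450878956 39.999593775719404
```

View pics/c5.png

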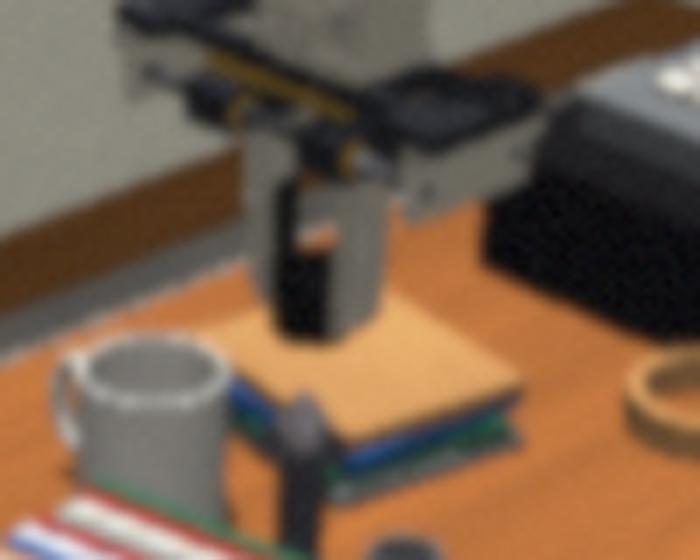

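The cap is held level between the fingers at (305,290), directly above the stud tip at (303,410). I'll trim the position and lower it.

```bash
python3 -m crank '{"linear":[[0,0,0],[0.001,0,0.005],[0,0,0.01],[0,0,0.01],[0,0,0],[0,0,0]],"dr":[[0,0,0],[0,0,0],[0,0,0],[0,0,0],[0,0,0],[0,0,0]]}'; python3 st.py
```

```text
time_s: 11.6
position: [0.5721, 0.0073, 0.2141]
tcp_rot: [-2.22, -2.222, 0.001]
force: [-0.6, 0.1, 0.2]
width: 0.0352
grasp_force: 40.0
11.6 [0.5721 0.0073 0.2141] 
 [[-0.0011  1.     -0.0012]
 [ 1.      0.0011  0.0001]
 [ 0.0001 -0.0012 -1.    ]] [ 0.244   0.5451 -0.4649  1.6667  0.28    0.9975 -0.3151] [-0.5857  0.0989  0.1832] 0.03522185368800235 39.99983109533787
```

```bash
python3 -m crank '{"linear":[[-0.001,0,0.004],[0,0,0.004],[0,0,0.003],[0,0,0.002],[0,0,0.002],[0,0,0]],"dr":[[0,0,0],[0,0,0],[0,0,0],[0,0,0],[0,0,0],[0,0,0]]}'; python3 st.py|tail -1
python3 -m crank '{"linear":[[0,0,0.002],[0,0,0.001],[0,0,0.001],[0,0,0]],"dr":[[0,0,0],[0,0,0],[0,0,0],[0,0,0]]}'
```

```text
time_s: 12.2
position: [0.5722, 0.0063, 0.1994]
tcp_rot: [-2.22, -2.222, 0.001]
force: [-0.2, -1.0, -0.5]
width: 0.0354
grasp_force: 40.0
 [ 0.     -0.0005 -1.    ]] [ 0.2413  0.5605 -0.4587  1.6859  0.2905  0.9638 -0.3228] [-0.2477 -0.969  -0.4563] 0.03538012889289213 39.99980919063091
time_s: 12.6
position: [0.5725, 0.0064, 0.1959]
tcp_rot: [2.22, 2.223, 0.001]
force: [-0.3, -0.3, 0.4]
width: 0.0356
grasp_force: 40.0
```

No side force, and the cap is at the balls. Now I'll press down.

```bash
for i in 1; do python3 -m crank '{"linear":[[0,0,0.001],[0,0,0.001],[0,0,0.001]],"dr":[[0,0,0],[0,0,0],[0,0,0]]}'; python3 -m crank '{"linear":[[0,0,0.001],[0,0,0.001],[0,0,0.001]],"dr":[[0,0,0],[0,0,0],[0,0,0]]}'; done
```

```text
time_s: 12.9
position: [0.573, 0.0065, 0.1945]
tcp_rot: [2.219, 2.221, 0.002]
force: [-1.6, -0.1, 9.3]
width: 0.0354
grasp_force: 40.0
time_s: 13.2
position: [0.5727, 0.0065, 0.1908]
tcp_rot: [2.219, 2.222, 0.002]
force: [-1.2, 0.3, 4.2]
width: 0.0358
grasp_force: 40.0
```

```bash
python3 -m crank '{"linear":[[0,0,0.001],[0,0,0.001],[0,0,0.001],[0,0,0]],"dr":[[0,0,0],[0,0,0],[0,0,0],[0,0,0]]}'; python3 -m crank '{"linear":[[0,0,0.001],[0,0,0.001],[0,0,0.001],[0,0,0]],"dr":[[0,0,0],[0,0,0],[0,0,0],[0,0,0]]}'; python3 -m crank '{"linear":[[0,0,0.001],[0,0,0.001],[0,0,0]],"dr":[[0,0,0],[0,0,0],[0,0,0]]}'
```

```text
time_s: 13.6
position: [0.5722, 0.0064, 0.1856]
tcp_rot: [-2.219, -2.222, 0.001]
force: [1.1, 0.7, -6.1]
width: 0.0353
grasp_force: 40.0
time_s: 14.0
position: [0.5723, 0.0061, 0.1839]
tcp_rot: [2.22, 2.222, -0.0]
force: [0.2, -0.3, -0.0]
width: 0.0353
grasp_force: 40.0
time_s: 14.3
position: [0.5725, 0.0063, 0.1832]
tcp_rot: [2.22, 2.221, 0.0]
force: [-2.5, -0.2, 6.0]
width: 0.0356
grasp_force: 40.0
```

```bash
python3 -m crank '{"linear":[[0,0,0.001],[0,0,0],[0,0,0],[0,0,0],[0,0,0]],"dr":[[0,0,0],[0,0,0],[0,0,0],[0,0,0],[0,0,0]]}'; python3 - <<'E'
from h import *
T=cap('top','top4');S=cap('side','side4')
z=lambda i:cv2.resize(i,None,fx=5.5,fy=5.5,interpolation=cv2.INTER_CUBIC)
cv2.imwrite('pics/c6.png',z(S['pixels'][125:225,235:375,::-1]))
E
python3 st.py
```

```text
time_s: 14.8
position: [0.5725, 0.0063, 0.1831]
tcp_rot: [2.219, 2.221, 0.001]
force: [-3.0, -1.2, 12.1]
width: 0.0353
grasp_force: 40.0
14.9 [0.5725 0.0062 0.1831] 
 [[-0.0007  1.      0.0015]
 [ 1.      0.0007 -0.001 ]
 [-0.001   0.0015 -1.    ]] [ 0.2355  0.5781 -0.4509  1.7063  0.3041  0.9256 -0.3352] [-3.6128 -1.3448 10.8046] 0.03594524876518013 40.00397214666009
```

View pics/c6.png

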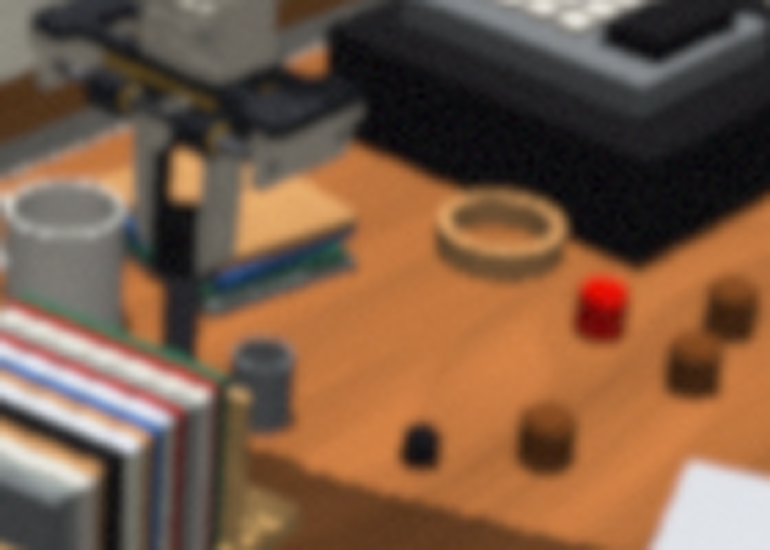

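The cap sits on the collar at (180,250) with about 11 N on it. The sleeve is upright at (263,385) and the small cap is untouched at (420,445).

```bash
python3 -c "
from bench import bot
print(bot.hand_in())"
```

```text
the job is handed in; nothing more can be done
None
```

I stood the sleeve upright on the counter, clicked the large cap home on the collar, and handed the job in with the gripper still pressing it down at about 11 N; the hand-in gave no verdict.

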